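# Raise a boxed toy on the telescopic counter display

## Task

Take the top boxed toy car off the pile and set it down gently, upright and flat, in the tray of the display stand, leaving the other two cartons and everything else on the counter where they are. Then squeeze the release button in the stand's grip head and, keeping it squeezed, pull the riser up past the first stop to the second stop, with the carton still lying in the tray. Finish while holding it fully up there with the button still squeezed in; do not let go, as I still have to put in the locking pin.

Things in the scene. Friction and masses are not known exactly. Their poses are not given: they have to be found in the camera images.
- carton_c (a point): Top carton of the pile: a toy-car window box, a rigid block 56 (x) x 100 (y) x 46 (z) mm, 100 to 210 g. The point is its centre, half-way up (23 mm above its underside); y runs along its long side, z up. Grasp it across its 56 mm sides.
- carton_mid_c (a point): Middle carton, the same size, directly under the top one; the point is its centre. To be left where it is.
- carton_low_c (a point): Lowest carton, the same size, on a fixed plywood plinth 20 mm high; the point is its centre. To be left where it is.
- stand: Telescopic display stand, fixed to the counter; origin on the counter under the middle of its 120 (x) x 240 (y) x 10 mm base plate; z up. At y = -90 mm stands a square 38 mm sleeve, 130 mm high; out of it slides the riser, which carries a grip head over the sleeve and, through a flat arm, a tray at y = +50 mm. All the stand's points share its axes.
- tray (a point): Middle of the tray's floor (x, y as the stand). Open tray with 76 (x) x 124 (y) mm floor inside a 7 mm high rim (86 x 134 mm outside, wall 5 mm); floor 144 mm above the counter with the riser down. It rises with the riser. A carton fits with its long side along y.
- grip (a point): Centre of the grip head, at the height of its button's centre (176 mm above the counter with the riser down; rises with it). The head is a black upright block 26 (x) x 40 (y) x 64 (z) mm, from 34 mm below to 30 mm above this point, with a collar 40 x 46 mm whose top is at the head's foot. The release button stands out of its +x face; the opposite (-x) face is plain. Squeezing the head along x over this point presses the button.
- button_face (a point): Centre of the outer face of the release button, a grey pad 24 (y) x 36 (z) mm standing 8 mm out of the head's +x face, so that head and button measure 34 mm in x (28 mm pressed in).
- riser_part (a joint): How far the riser is pulled out (m): 0 down, 0.045 first stop, 0.090 second stop = end of travel. With the button out it is locked when down and catches at the first stop on the way up; with the button in it slides freely. It does not lock at the second stop and sinks back towards the first stop if let go there. Riser with tray and button weighs about 0.4 kg; sliding friction about 1.5 N.
- button_part (a joint): How far the button is pressed in (m): 0 out, 0.006 fully in; it frees the riser from 0.004 on. Spring about 3 N at the start, 8 N fully in.
- toy_truck: Bystander: toy tipper truck, 46 x 105 x 64 mm; origin under its centre. To be left alone.
- peg_doll: Bystander: turned wooden peg doll, 36 mm across, 75 mm tall; origin under its centre. To be left alone.
- ring_stacker: Bystander: wooden stacking-ring toy, 60 mm across, 72 mm tall; origin under its centre. To be left alone.
- nest_cup: Bystander: open plastic toy cup, 68 mm across, 60 mm tall; origin under its centre. To be left alone.
- mini_car: Bystander: small toy car, 30 x 62 x 31 mm; origin under its centre. To be left alone.
- tape_dispenser: Bystander: desk tape dispenser, 55 x 130 x 76 mm; origin under its centre. To be left alone.
There are look-alikes about, which are no part of the job. Leave any pink or purple look-alike of the part that bears carton_c alone.

How it is judged:
On the way, in this order (a step that is already met when the one before it is completed fails the run):
1. the top carton is lifted clear of the pile (height (world z) of carton_c above 0.16 m and contact force between carton and carton_mid below 0.05 N and contact force between the fingers and carton above 0.5 N), for 0.1 s.
2. the carton lies flat in the tray, let go, with the riser still down (x of carton_c in the frame of tray between -0.015 and 0.015 m and y of carton_c in the frame of tray between -0.018 and 0.018 m and z of carton_c in the frame of tray between 0.019 and 0.028 m and angle between carton_c's own z axis and vertical below 0.1 rad and contact force between the fingers and carton below 0.1 N and value of joint riser_part below 0.01 m), for 0.3 s.
3. the button is squeezed in and the riser held at its second stop (value of joint riser_part above 0.082 m and value of joint button_part above 0.0035 m and contact force between the fingers and riser_part above 3 N), for 0.2 s.
At the end, for the whole second after the job is handed in: Riser up more than 82 of 90 mm, held by the fingers (over 3 N), button in by more than 3.5 mm; the carton lies flat (within 0.1 rad), at rest and untouched by the fingers in the tray, its centre within 15 mm (x) and 18 mm (y) of the tray's (all of step 3 and x of carton_c in the frame of tray between -0.015 and 0.015 m and y of carton_c in the frame of tray between -0.018 and 0.018 m and z of carton_c in the frame of tray between 0.019 and 0.028 m and angle between carton_c's own z axis and vertical below 0.1 rad and contact force between the fingers and carton below 0.1 N and linear speed of carton below 0.05 m/s and height (world z) of grip above 0.256 m); the arm keeps its last pose, push and grip.
It fails at once if another carton of the pile is shifted by more than 20 mm (distance of any of carton_mid_c, carton_low_c from where it was at the start of the episode above 0.02 m).
It fails at once if a bystander is moved by more than 30 mm (distance of any of toy_truck, peg_doll, ring_stacker, nest_cup, mini_car, tape_dispenser from where it was at the start of the episode above 0.03 m).
It fails at once if the carton is dropped (falls freely faster than 0.6 m/s) (contact force between the fingers and carton below 0.05 N and linear speed of carton above 0.6 m/s).
It also fails if it takes over 51 s, if anything falls off the work surface, if the arm or the gripper's body presses on something with over 40 N, if the wrist force passes 120 N, or if a joint passes its speed limit or range.

## Robot

A 6-joint arm with a two-finger parallel gripper is mounted at the origin on the work surface. World frame = base frame: x ahead of the robot, y to its left, z up, the work surface at z = 0. Lengths are in m, angles in rad, forces in N, time in s.
With the tool pointing down it reaches from about 0.425 to 0.95 m from the base axis. Payload 3.5 kg.
Tool frame: the origin (TCP) lies midway between the tips of the shut fingers; the grasp point (between the pads) lies 19 mm behind it; z points along the fingers, y is the direction in which the jaws open and shut (so a half turn about z gives the same grasp; the last joint's range is limited). The gripper opens to 85 mm and grips with 20 to 120 N. Pads are 22 mm wide; open, the fingers measure 114 mm over their backs; the gripper's body (76 mm by 85 mm) begins 54 mm behind the grasp point. The pads swing forward as they close: fully open they stand 13 mm farther back than shut.
Start: joints at [1.158, 0.286, 1.577, -0, 1.279, -0.15], TCP at [0.175, 0.652, 0.231] pointing down, gripper open.
Joint ranges: [-2.77, 2.77], [-0.9, 2.22], [0.21, 2.48], [-1.53, 4.67], [0.24, 2.81], [-2.84, 2.84]. Speed limits (rad/s): [2.79, 2.79, 3.14, 3.14, 3.14, 3.14].

## Interface

Orientations are given as a unit quaternion [x, y, z, w].
In Python, from plant import ctrl gives the robot as it stands.
- The arm moves only by the tool apply_moves, never from a script. Its argument "moves" is a list that holds one entry, the list of rows, each a list of 7 numbers: the shift along the tool's x, y, z in m, then the turn, a rotation vector about the tool's x, y, z in degrees, then the gripper's target within -1 to 1 (shut at 1, half-way at 0, fully open at -1). In form: [[[tx, ty, tz, ax, ay, az, hand], ...]]. A call has 1 to 12 rows; each row shifts and turns the pose as measured when the row begins, along the tool's axes as they then stand; what a row does not reach is not made up. A row lasts 1/10 s, in which the tool goes at most 50 mm and 8.59 degrees, less where a joint would pass 70% of its speed; a pose out of reach is approached as far as the arm can. A call with a gripper value outside its range is refused whole. The fingers move at their own pace and stop on an object; "force" is the grip in N (left out, the last holds). Time passes only in rows, so rows that do not move let the fingers close. It gives the time, the measured TCP pose, the force and the opening at its end, in the units of the state.
- ctrl.get_state(): the state, without advancing time (a new reading comes with each control period).
- ctrl.read_camera(name): name is "scene" or "top" or "wrist"; returns the picture (480x640x3 uint8, red, green, blue); there is no depth.
- ctrl.get_calibration(name): a dict with "camera_matrix" (3x3 intrinsics, pixels), "cam_to_world" (4x4, takes a point from camera to world coordinates). Camera axes: x right, y up, looking along -z (the intrinsics and any distortion apply to the point x, -y, -z); pixel columns grow to the right and rows downward; lengths in m; the calibration is good to about 2 mm. A picture is of the moment at which its call begins: read the wrist's pose just before it. get_calibration takes no time and is no camera call; for the wrist camera it gives the pose at the moment of the call.
- ctrl.sign_off(): hands the job in, once; it reports no verdict.
The state is a dict: "time": time; "qpos": joint angles; "dq": joint speeds; "joint_efforts": joint torques, N m; "eef_pos": TCP position; "tcp_rot": TCP orientation; "contact_force": force on the tool from outside, world axes, zero at the start; "wrist_torque": the same for the moment, N m; "opening": opening from 0.0 (shut) to 1.0 (fully open).
Only numpy, scipy, OpenCV 4.12 (cv2) and the standard library are available. Lean on these libraries where they do the work, as an engineer would, in place of code of your own. Each camera call takes 0.05 s, during which the arm holds its last target. There are 200 camera calls.

## Working session

There is one attempt and no reset: what is moved stays moved. The work goes in short steps, Python scripts to look and compute and a tool call to move; the robot and the scene stay as the last step left them, time stands still between calls to the robot, and variables do not carry over. Pictures are saved under pics/ and viewed, about 8 in all and at most 12, crops included, and the job is handed in when it is done.

Besides the shell and the picture viewer there is one more tool, called after "Emit:" as a command line: name --argument value ..., lists and objects as JSON in quotes. apply_moves: Moves the arm, as the interface text tells. Its arguments: {"type":"object","properties":{"moves":{"type":"array","items":{"type":"array","items":{"type":"array","items":{"type":"number"}}}},"force":{"type":"number"}},"required":["moves"]}

```bash
mkdir -p pics; cat > h.py <<'E'
import numpy as np, cv2
from plant import ctrl
def save(cam,name):
    c=ctrl.get_calibration(cam); im=ctrl.read_camera(cam)
    cv2.imwrite(f'pics/{name}.png',im[:,:,::-1]); np.savez(f'pics/{name}.npz',K=c['camera_matrix'],T=c['cam_to_world'],d=np.array(c.get('distortion',c.get('dist_coeffs',[0,0,0,0,0])),float)); 
    return c
def ray(name,u,v):
    z=np.load(f'pics/{name}.npz'); p=cv2.undistortPoints(np.array([[[u,v]]],float),z['K'],z['d'])[0,0]
    return z['T'][:3,3], z['T'][:3,:3]@np.array([p[0],-p[1],-1])
def at(name,u,v,h):
    o,r=ray(name,u,v); return o+r*(h-o[2])/r[2]
def px(name,P):
    z=np.load(f'pics/{name}.npz'); p=z['T'][:3,:3].T@(np.array(P)-z['T'][:3,3])
    return cv2.projectPoints(np.array([[p[0],-p[1],-p[2]]]),np.zeros(3),np.zeros(3),z['K'],z['d'])[0].ravel()
E
python3 - <<'E'
from h import *
for c in('scene','top'):
    k=save(c,c); print(k)
print(ctrl.get_state())
E
```

```text
{'camera_matrix': array([[442.65567598,   0.        , 319.70154575],
       [  0.        , 442.65567598, 243.67501247],
       [  0.        ,   0.        ,   1.        ]]), 'cam_to_world': array([[ 0.58191124, -0.51167094,  0.6321172 ,  1.25255622],
       [ 0.81304928,  0.3833944 , -0.43813194, -0.3692647 ],
       [-0.01817082,  0.76889634,  0.6391152 ,  0.82933569],
       [ 0.        ,  0.        ,  0.        ,  1.        ]])}
{'camera_matrix': array([[607.66591815,   0.        , 331.22171226],
       [  0.        , 607.66591815, 246.3220057 ],
       [  0.        ,   0.        ,   1.        ]]), 'cam_to_world': array([[ 0.06737505,  0.97731207, -0.20080268,  0.28408866],
       [-0.99772204,  0.06531689, -0.01686523,  0.06867981],
       [-0.00336679,  0.20148155,  0.97948652,  1.49747956],
       [ 0.        ,  0.        ,  0.        ,  1.        ]])}
{'time': 0.1, 'qpos': array([ 1.15797271e+00,  2.87134996e-01,  1.57805096e+00,  1.46548698e-05,
        1.27859697e+00, -1.50011242e-01]), 'dq': array([-0.00102702, -0.00243315, -0.0020351 , -0.00144939,  0.00107378,
       -0.00311372]), 'joint_efforts': array([ 9.68665227e-04, -4.07297266e+01, -2.93698686e+01, -1.49486823e-04,
        3.46467998e-03,  2.33991693e-05]), 'eef_pos': array([0.17509467, 0.6512724 , 0.23003585]), 'tcp_rot': array([ 1.31030359e-01,  9.91377751e-01, -1.05011076e-03, -3.10877847e-04]), 'contact_force': array([ 0.49234305, -1.10282943,  0.55743213]), 'wrist_torque': array([ 0.02628109, -0.02965384, -0.0038363 ]), 'opening': 0.9922255331788398}
```

View pics/scene.png

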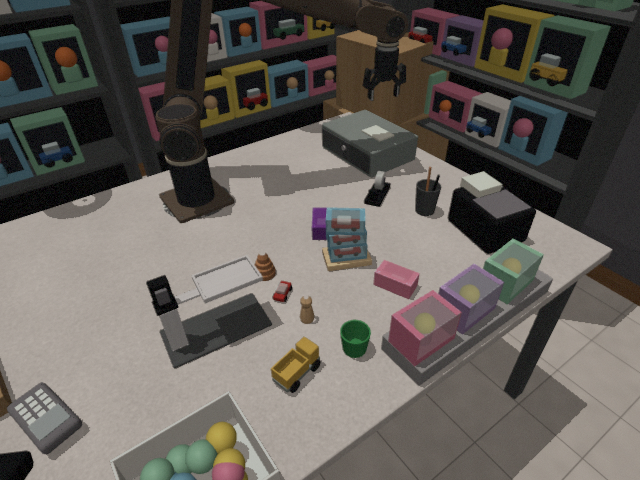

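View pics/top.png

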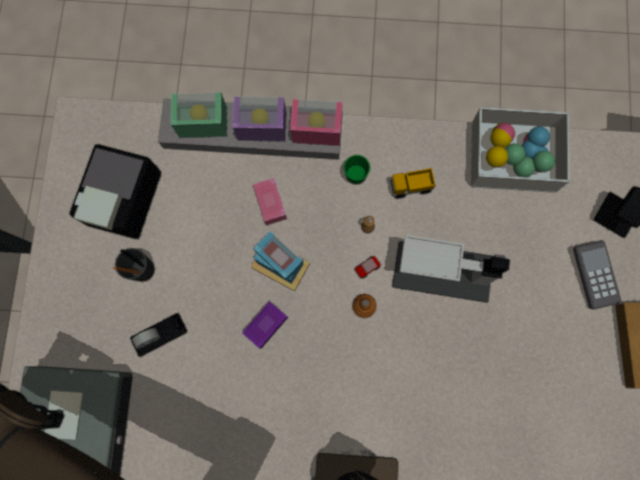

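Scene and top views: the blue pile on the plywood plinth is at top (278,256) / scene (347,237). The look-alikes are the pink carton at top (270,201) and the purple one at (265,325); both are single boxes. Only the blue pile fits the description. The stand's tray is at top (431,259) and its grip head at (495,265). I'll confirm in enlarged crops.

```bash
python3 - <<'E'
from h import *
a=cv2.imread('pics/top.png'); b=cv2.imread('pics/scene.png')
r=lambda im,x,y,w,h,k:cv2.resize(im[y:y+h,x:x+w],None,fx=k,fy=k,interpolation=cv2.INTER_CUBIC)
o=np.zeros((600,800,3),np.uint8)
o[:300,:400]=r(a,245,215,80,60+15,5)[:300,:400]  # x5 from (245,215)
o[:300,400:]=r(b,300,195,80,60,5)
o[300:,:520]=r(a,385,225,130,75,4)
o[300:,520:]=r(b,140,260,70,75,4)
cv2.imwrite('pics/crop.png',o)
E
```

```text
(no output)
```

View pics/crop.png

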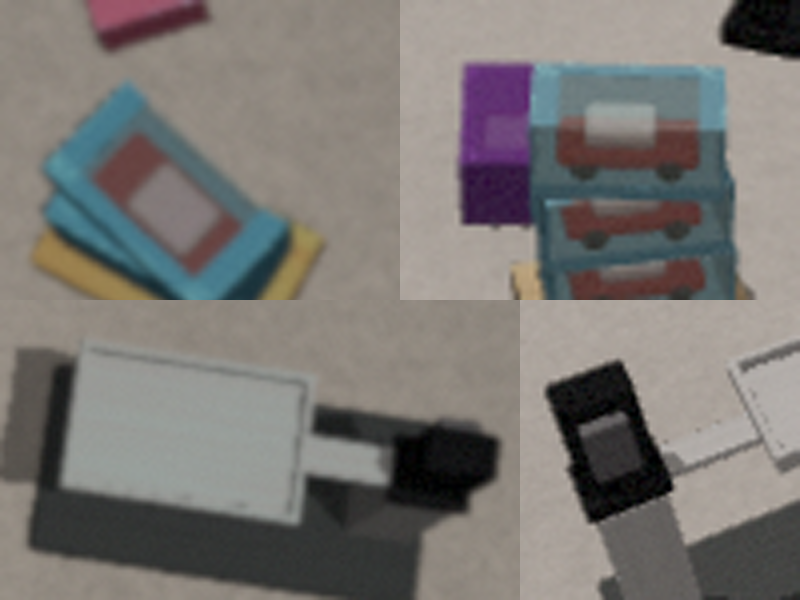

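```bash
python3 - <<'E'
from h import *
def show(n,pts,h):
    P=np.array([at(n,*p,h) for p in pts]); print(n,h,P.round(3).tolist(),'mean',P.mean(0).round(4))
    d=np.roll(P,-1,0)-P; print(np.linalg.norm(d,axis=1).round(3),np.degrees(np.arctan2(d[:,1],d[:,0])).round(1))
show('top',[(270.6,231.4),(254,248),(284,274.6),(303,263)],.158)
show('scene',[(326,208.5),(365,208.5),(364.5,234),(328,233)],.158)
show('top',[(406.25,235.5),(464.5,243.75),(459.5,280.75),(400,272)],.151)
# button: scene crop origin (140,260) off (520,300)
show('scene',[(140+(x-520)/4,260+(y-300)/4) for x,y in[(578,425),(628,412),(645,465),(595,482)]],.176)
show('scene',[(140+(x-520)/4,260+(y-300)/4) for x,y in[(548,388),(622,362),(632,403),(562,428)]],.206)
show('top',[(385+x/4,225+(y-300)/4) for x,y in[(430,432),(492,432),(495,478),(435,478)]],.206)
E
```

```text
top 0.158 [[0.584, 0.231, 0.158], [0.543, 0.265, 0.158], [0.487, 0.192, 0.158], [0.516, 0.152, 0.158]] mean [0.5328 0.2101 0.158 ]
[0.053 0.091 0.05  0.104] [ 140.2 -127.6  -54.2   49.4]
scene 0.158 [[0.481, 0.188, 0.158], [0.543, 0.27, 0.158], [0.624, 0.2, 0.158], [0.568, 0.131, 0.158]] mean [0.5538 0.197  0.158 ]
[0.102 0.107 0.089 0.104] [  52.9  -40.7 -129.4  146.5]
top 0.151 [[0.597, -0.076, 0.151], [0.586, -0.209, 0.151], [0.501, -0.199, 0.151], [0.512, -0.066, 0.151]] mean [ 0.5488 -0.1376  0.151 ]
[0.133 0.086 0.134 0.085] [-94.5 173.9  85.3  -7. ]
scene 0.176 [[0.527, -0.284, 0.176], [0.533, -0.259, 0.176], [0.575, -0.266, 0.176], [0.571, -0.291, 0.176]] mean [ 0.5513 -0.2751  0.176 ]
[0.025 0.042 0.025 0.044] [ 75.2  -9.3 -99.  171.1]
scene 0.206 [[0.525, -0.291, 0.206], [0.53, -0.254, 0.206], [0.561, -0.261, 0.206], [0.557, -0.295, 0.206]] mean [ 0.5434 -0.2751  0.206 ]
[0.037 0.032 0.034 0.032] [ 83.7 -12.  -96.6 173.1]
top 0.206 [[0.546, -0.258, 0.206], [0.549, -0.292, 0.206], [0.524, -0.293, 0.206], [0.521, -0.261, 0.206]] mean [ 0.535  -0.2762  0.206 ]
[0.033 0.025 0.032 0.025] [ -86.2 -175.8   93.8    6.9]
```

Both views agree: carton_c is at about (0.533, 0.210, 0.135) with its long axis at 51°. The tray is at (0.549, -0.138) with the stand turned about -5°, and the grip is at (0.536, -0.277), which fits the 140 mm spacing. Next I go above the pile.

Emit:
apply_moves --moves '[[[-0.039,-0.028,-0.004,0,0,0,-1],[-0.039,-0.028,-0.004,0,0,0,-1],[-0.039,-0.028,-0.004,0,0,0,-1],[-0.039,-0.028,-0.004,0,0,0,-1],[-0.039,-0.028,-0.004,0,0,0,-1],[-0.039,-0.028,-0.004,0,0,0,-1],[-0.039,-0.028,-0.004,0,0,0,-1],[-0.039,-0.028,-0.004,0,0,0,-1],[-0.039,-0.028,-0.004,0,0,0,-1],[-0.039,-0.028,-0.004,0,0,0,-1],[-0.039,-0.028,-0.004,0,0,0,-1],[-0.031,-0.025,-0.004,0,0,0,-1]]]' --force 30

```text
time: 1.3
eef_pos: [0.5403, 0.1965, 0.2718]
tcp_rot: [0.125, 0.992, -0.005, -0.004]
contact_force: [0.5, 0.5, -0.0]
opening: 0.999
```

Emit:
apply_moves --moves '[[[0,0,0,0,0,8.5,-1],[0,0,0,0,0,8.5,-1],[0,0,0,0,0,8.5,-1],[0,0,0,0,0,8.5,-1],[0,0,0,0,0,8.5,-1],[0,0,0,0,0,8.5,-1],[0,0,0,0,0,8.5,-1],[0,0,0,0,0,8.5,-1],[0,0,0,0,0,8.5,-1],[0,0,0,0,0,8.5,-1],[0,0,0,0,0,8.5,-1],[0,0,0,0,0,8.5,-1]]]'

```text
time: 2.5
eef_pos: [0.5407, 0.1885, 0.264]
tcp_rot: [0.856, 0.516, -0.013, -0.001]
contact_force: [0.2, -0.3, -1.0]
opening: 1.002
```

```bash
cat >> h.py <<'E'
from scipy.spatial.transform import Rotation as Ro
def plan(P,yaw):
    "total tool-frame shift from now to TCP P with jaw axis (tool y) at yaw deg, tool down"
    s=ctrl.get_state(); R=Ro.from_quat(s['tcp_rot']); M=R.as_matrix()
    x=np.radians(yaw+90); T=np.array([[np.cos(x),np.cos(x-np.pi/2),0],[np.sin(x),np.sin(x-np.pi/2),0],[0,0,-1]])
    print('t',round(s['time'],2),'pos',s['eef_pos'].round(4),'jawyaw',np.degrees(np.arctan2(M[1,1],M[0,1])).round(2),'tilt',np.degrees(np.arccos(-M[2,2])).round(2),'open',round(s['opening'],3),'F',s['contact_force'].round(1),'q',s['qpos'].round(2))
    print('shift',(M.T@(np.array(P)-s['eef_pos'])).round(4),'turn',np.degrees((R.inv()*Ro.from_matrix(T)).as_rotvec()).round(2))
E
python3 - <<'E'
from h import *
plan([.533,.210,.122],-39)
save('wrist','w1')
E
```

```text
t 2.5 pos [0.5407 0.1885 0.264 ] jawyaw -27.82 tilt 1.44 open 1.002 F [ 0.2 -0.3 -1. ] q [ 0.16  0.05  1.78 -0.01  1.33  0.65]
shift [ 0.0184 -0.0148  0.1419] turn [-0.68  1.28 11.19]
```

View wrist.

View pics/w1.png

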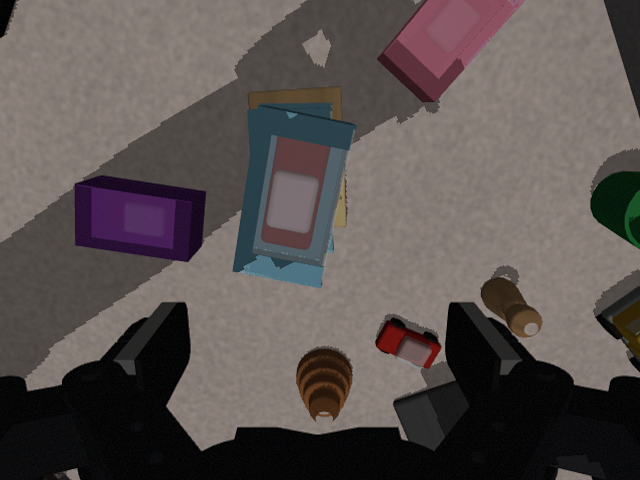

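```bash
python3 - <<'E'
from h import *
P=np.array([at('w1',*p,.158) for p in[(249,107),(355,123),(322,287),(234,271)]]); print(P.round(4),P.mean(0))
d=np.roll(P,-1,0)-P; print(np.linalg.norm(d,axis=1).round(3),np.degrees(np.arctan2(d[:,1],d[:,0])).round(1))
for ya in(50,46,42):
  for c in [(.533,.21)]:
    a=np.radians(ya); l=np.array([np.cos(a),np.sin(a)])*.05; s=np.array([np.sin(a),-np.cos(a)])*.028
    print(ya,[px('w1',[*(np.array(c)+i*l+j*s),.158]).round(0).tolist() for i,j in((1,-1),(1,1),(-1,1),(-1,-1))])
    print(ya,[px('top',[*(np.array(c)+i*l+j*s),.158]).round(0).tolist() for i,j in((1,-1),(1,1),(-1,1),(-1,-1))])
im=cv2.imread('pics/w1.png'); cv2.imwrite('pics/w1c.png',cv2.resize(im[80:310,210:380],None,fx=2.6,fy=2.6,interpolation=cv2.INTER_CUBIC))
E
```

```text
[[0.5382 0.2688 0.158 ]
 [0.5863 0.2337 0.158 ]
 [0.5239 0.1544 0.158 ]
 [0.4805 0.1891 0.158 ]] [0.53222879 0.21150523 0.158     ]
[0.06  0.101 0.056 0.098] [ -36.1 -128.2  141.3   54.1]
50 [[260.0, 106.0], [358.0, 128.0], [320.0, 289.0], [232.0, 271.0]]
50 [[253.0, 248.0], [271.0, 230.0], [303.0, 260.0], [285.0, 278.0]]
46 [[267.0, 104.0], [363.0, 133.0], [314.0, 290.0], [227.0, 267.0]]
46 [[254.0, 246.0], [273.0, 230.0], [302.0, 262.0], [283.0, 279.0]]
42 [[274.0, 103.0], [368.0, 139.0], [308.0, 292.0], [222.0, 262.0]]
42 [[255.0, 244.0], [274.0, 230.0], [301.0, 264.0], [281.0, 279.0]]
```

View pics/w1c.png

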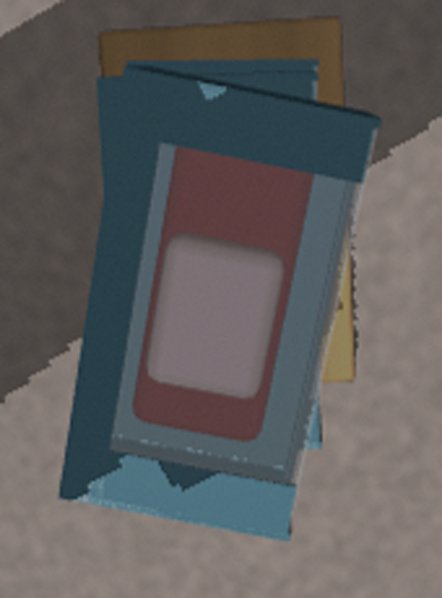

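The wrist crop shows the blue top carton's corners at (258,105), (356,125), (322,288) and (234,271). They fit the model at centre (0.533, 0.210) with the long axis at 51°, so I align over it.

Emit:
apply_moves --moves '[[[0.018,-0.015,0,-0.7,1.3,6,-1],[0,0,0,0,0,4.9,-1],[0,0,0,0,0,0,-1]]]'

```text
time: 2.85
eef_pos: [0.535, 0.2117, 0.262]
tcp_rot: [0.902, 0.431, -0.001, -0.001]
contact_force: [-0.3, -0.4, 0.4]
opening: 0.996
```

```bash
python3 -c "
from h import *
plan([.533,.210,.122],-38.7)"
```

```text
t 2.85 pos [0.535  0.2117 0.262 ] jawyaw -38.96 tilt 0.14 open 0.996 F [-0.3 -0.4  0.4] q [0.2  0.05 1.79 0.   1.3  0.88]
shift [-0.0025 -0.0002  0.14  ] turn [-0.14  0.04 -0.26]
```

Emit:
apply_moves --moves '[[[-0.002,0,0.03,0,0,0,-1],[0,0,0.03,0,0,0,-1],[0,0,0.03,0,0,0,-1],[0,0,0.025,0,0,0,-1],[0,0,0.015,0,0,0,-1],[0,0,0.01,0,0,0,-1],[0,0,0,0,0,0,-1]]]'

```text
time: 3.55
eef_pos: [0.5347, 0.2098, 0.1184]
tcp_rot: [0.898, 0.441, 0.001, -0.001]
contact_force: [0.1, 0.0, 0.2]
opening: 0.998
```

```bash
python3 -c "
from h import *
plan([.533,.210,.122],-38.7)"
```

```text
t 3.55 pos [0.5347 0.2098 0.1184] jawyaw -37.72 tilt 0.1 open 0.998 F [0.1 0.  0.2] q [0.2  0.19 1.92 0.   1.04 0.85]
shift [-0.0009 -0.0015 -0.0036] turn [-0.02 -0.1   0.98]
```

Emit:
apply_moves --moves '[[[-0.001,-0.0015,-0.005,0,0,1,-1],[0,0,0,0,0,0,1],[0,0,0,0,0,0,1],[0,0,0,0,0,0,1],[0,0,0,0,0,0,1],[0,0,0,0,0,0,1],[0,0,0,0,0,0,1],[0,0,0,0,0,0,1]]]' --force 35

```text
time: 4.35
eef_pos: [0.5356, 0.2106, 0.1288]
tcp_rot: [0.901, 0.433, 0.005, 0.001]
contact_force: [-0.4, 0.9, -1.9]
opening: 0.65
```

```bash
python3 -c "
from h import *
plan([.533,.210,.122],-38.7)"
```

```text
t 4.35 pos [0.5356 0.2106 0.1288] jawyaw -38.69 tilt 0.55 open 0.65 F [-0.4  0.9 -1.9] q [0.2  0.17 1.91 0.   1.05 0.87]
shift [-0.0022 -0.0017  0.0068] turn [ 0.3  -0.47  0.01]
```

Opening 0.65 is 55 mm, so the carton is gripped. I lift straight up.

Emit:
apply_moves --moves '[[[0,0,-0.006,0,0,0,1],[0,0,-0.012,0,0,0,1],[0,0,-0.02,0,0,0,1],[0,0,-0.03,0,0,0,1],[0,0,-0.03,0,0,0,1],[0,0,-0.02,0,0,0,1],[0,0,-0.01,0,0,0,1],[0,0,0,0,0,0,1],[0,0,0,0,0,0,1]]]'

```text
time: 5.25
eef_pos: [0.534, 0.21, 0.266]
tcp_rot: [0.901, 0.433, 0.005, 0.001]
contact_force: [0.5, -0.5, -1.3]
opening: 0.648
```

```bash
python3 - <<'E'
from h import *
plan([.549,-.138,.25],-5)
save('wrist','w2');save('scene','s2')
o=np.zeros((480,800,3),np.uint8); o[:360,:480]=cv2.resize(cv2.imread('pics/w2.png'),(480,360)); o[:,480:]=cv2.resize(cv2.imread('pics/s2.png')[110:270,280:400][:,:107],(320,480))
cv2.imwrite('pics/l2.png',o)
E
```

```text
t 5.25 pos [0.534 0.21  0.266] jawyaw -38.69 tilt 0.61 open 0.648 F [ 0.5 -0.5 -1.3] q [0.2  0.03 1.8  0.   1.3  0.87]
shift [-0.2624  0.2292  0.015 ] turn [  0.47  -0.4  -33.69]
```

View pics/l2.png

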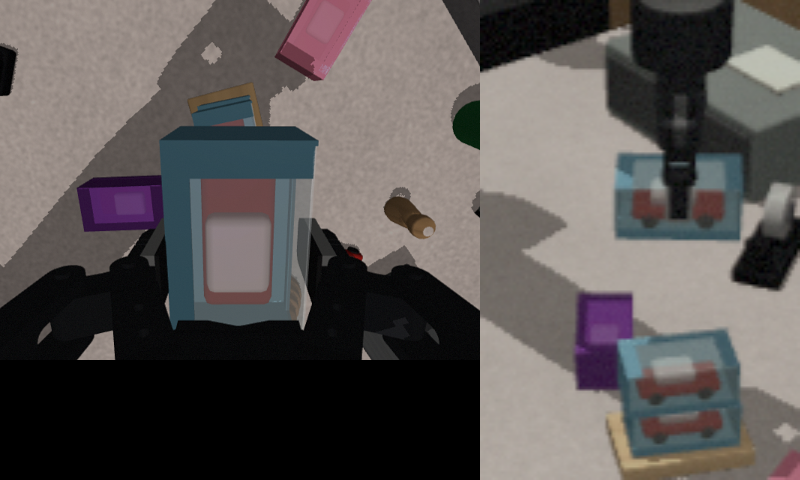

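The carton is lifted level and held at its middle; the two lower cartons are still in place. Next I carry it to the tray.

Emit:
apply_moves --moves '[[[-0.012,0.01,0,0,0,0,1],[-0.025,0.022,0,0,0,0,1],[-0.03,0.0265,0,0,0,0,1],[-0.03,0.0265,0,0,0,0,1],[-0.03,0.0265,0,0,0,0,1],[-0.03,0.0265,0,0,0,0,1],[-0.03,0.0265,0,0,0,0,1],[-0.03,0.0265,0,0,0,0,1],[-0.024,0.02,0,0,0,0,1],[-0.012,0.01,0,0,0,0,1],[0,0,0,0,0,0,1]]]'

```text
time: 6.45
eef_pos: [0.5395, -0.1467, 0.2489]
tcp_rot: [0.901, 0.433, -0.007, -0.005]
contact_force: [-0.0, 0.7, -1.3]
opening: 0.649
```

Emit:
apply_moves --moves '[[[0,0,0,0,0,-4,1],[0,0,0,0,0,-6,1],[0,0,0,0,0,-7,1],[0,0,0,0,0,-7,1],[0,0,0,0,0,-6,1],[0,0,0,0,0,-3.7,1],[0,0,0,0,0,0,1]]]'

```text
time: 7.15
eef_pos: [0.5341, -0.1433, 0.2417]
tcp_rot: [0.729, 0.685, -0.007, -0.014]
contact_force: [0.7, -0.1, -0.9]
opening: 0.65
```

```bash
python3 - <<'E'
from h import *
plan([.549,-.138,.195],-5.2)
save('top','t3');save('wrist','w3')
a=cv2.imread('pics/t3.png')[200:320,370:530]
o=np.zeros((480,800,3),np.uint8); o[:420,:560]=cv2.resize(a,(560,420),interpolation=cv2.INTER_CUBIC); o[:180,560:]=cv2.resize(cv2.imread('pics/w3.png'),(240,180)); cv2.imwrite('pics/l3.png',o)
E
```

```text
t 7.15 pos [ 0.5341 -0.1433  0.2417] jawyaw -3.58 tilt 1.84 open 0.65 F [ 0.7 -0.1 -0.9] q [-0.44  0.03  1.85 -0.    1.3  -0.38]
shift [0.0059 0.0159 0.0463] turn [-1.78 -0.47  1.61]
```

View pics/l3.png

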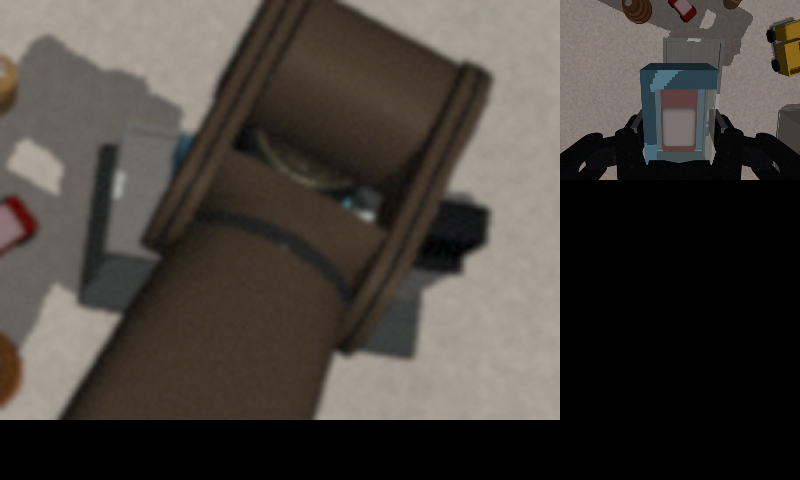

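The arm hides the tray in the top view, while the wrist view shows the carton straight over it. I align and lower using measured poses.

Emit:
apply_moves --moves '[[[0.006,0.016,0.02,-1.8,-0.5,1.6,1],[0,0,0,0,0,0,1],[0,0,0,0,0,0,1]]]'

```text
time: 7.55
eef_pos: [0.5501, -0.1379, 0.2216]
tcp_rot: [0.74, 0.673, -0.0, 0.001]
contact_force: [-0.1, 0.3, -1.7]
opening: 0.653
```

```bash
python3 - <<'E'
from h import *
plan([.549,-.138,.168],-5.2)
save('wrist','w4')
cv2.imwrite('pics/w4c.png',cv2.imread('pics/w4.png')[60:])
E
```

```text
t 7.55 pos [ 0.5501 -0.1379  0.2216] jawyaw -5.43 tilt 0.1 open 0.653 F [-0.1  0.3 -1.7] q [-0.42  0.06  1.86 -0.    1.23 -0.33]
shift [-0.0002 -0.0011  0.0536] turn [ 0.07  0.07 -0.23]
```

View pics/w4c.png

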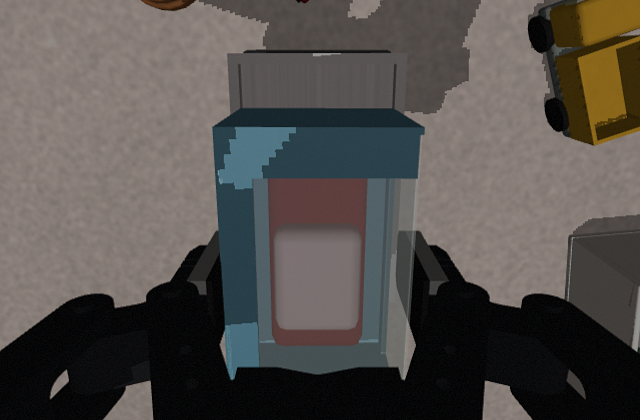

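The tray (columns 228–408) and the carton (214–424) are centred and parallel. I lower gently.

Emit:
apply_moves --moves '[[[0,-0.001,0.015,0,0,0,1],[0,0,0.015,0,0,0,1],[0,0,0.012,0,0,0,1],[0,0,0.006,0,0,0,1],[0,0,0.003,0,0,0,1],[0,0,0,0,0,0,1]]]'

```text
time: 8.2
eef_pos: [0.5477, -0.1383, 0.1659]
tcp_rot: [0.74, 0.672, -0.001, -0.0]
contact_force: [0.5, 0.5, -1.5]
opening: 0.649
```

```bash
python3 -c "
from h import *
plan([.549,-.138,.161],-5.2)"
```

```text
t 8.2 pos [ 0.5477 -0.1383  0.1659] jawyaw -5.49 tilt 0.08 open 0.649 F [ 0.5  0.5 -1.5] q [-0.43  0.11  1.91 -0.    1.13 -0.33]
shift [0.0004 0.0013 0.0049] turn [-0.07  0.04 -0.29]
```

Emit:
apply_moves --moves '[[[0,0.001,0.002,0,0,0,1],[0,0,0.002,0,0,0,1],[0,0,0.001,0,0,0,1],[0,0,0,0,0,0,1]]]'

```text
time: 8.6
eef_pos: [0.5497, -0.1388, 0.1618]
tcp_rot: [0.74, 0.672, -0.0, 0.001]
contact_force: [-0.1, -0.4, -0.3]
opening: 0.65
```

```bash
python3 -c "
from h import *
plan([.549,-.138,.161],-5.2)"
```

```text
t 8.6 pos [ 0.5497 -0.1388  0.1618] jawyaw -5.49 tilt 0.12 open 0.65 F [-0.1 -0.4 -0.3] q [-0.43  0.12  1.91 -0.    1.12 -0.33]
shift [ 0.0007 -0.0008  0.0008] turn [ 0.07  0.09 -0.29]
```

Emit:
apply_moves --moves '[[[0,0,0.001,0,0,0,1],[0,0,0,0,0,0,1]]]'

```text
time: 8.8
eef_pos: [0.55, -0.1389, 0.1613]
tcp_rot: [0.74, 0.672, 0.0, 0.002]
contact_force: [0.5, -0.3, -1.7]
opening: 0.646
```

Emit:
apply_moves --moves '[[[0,0,0,0,0,0,-0.45],[0,0,0,0,0,0,-0.6],[0,0,0,0,0,0,-0.7],[0,0,0,0,0,0,-0.7],[0,0,0,0,0,0,-0.7]]]'

```text
time: 9.3
eef_pos: [0.5511, -0.1394, 0.1631]
tcp_rot: [0.74, 0.672, 0.001, 0.003]
contact_force: [0.0, -0.1, -0.7]
opening: 0.848
```

```bash
python3 -c "
from h import *
plan([.549,-.138,.28],-5.2)"
```

```text
t 9.3 pos [ 0.5511 -0.1394  0.1631] jawyaw -5.48 tilt 0.36 open 0.848 F [ 0.  -0.1 -0.7] q [-0.43  0.12  1.9  -0.    1.11 -0.33]
shift [ 0.0008 -0.0016 -0.1169] turn [ 0.32  0.18 -0.28]
```

Emit:
apply_moves --moves '[[[0,-0.001,-0.008,0,0,0,-0.7],[0,0,-0.015,0,0,0,-0.8],[0,0,-0.025,0,0,0,-1],[0,0,-0.03,0,0,0,-1],[0,0,-0.03,0,0,0,-1],[0,0,-0.012,0,0,0,-1],[0,0,0,0,0,0,-1]]]'

```text
time: 10.0
eef_pos: [0.5494, -0.1388, 0.2934]
tcp_rot: [0.74, 0.672, 0.001, 0.005]
contact_force: [-0.8, 0.5, 0.7]
opening: 1.001
```

```bash
python3 - <<'E'
from h import *
plan([.537,-.277,.27],-5.2)
save('wrist','w5');save('scene','s5')
o=np.zeros((480,800,3),np.uint8); o[:360,:480]=cv2.resize(cv2.imread('pics/w5.png'),(480,360)); o[:,480:]=cv2.resize(cv2.imread('pics/s5.png')[210:390,150:270],(320,480))
cv2.imwrite('pics/l5.png',o)
E
```

```text
t 10.0 pos [ 0.5494 -0.1388  0.2934] jawyaw -5.48 tilt 0.55 open 1.001 F [-0.8  0.5  0.7] q [-0.43 -0.    1.78 -0.    1.35 -0.33]
shift [-0.1386  0.0007  0.024 ] turn [ 0.5   0.24 -0.29]
```

View pics/l5.png

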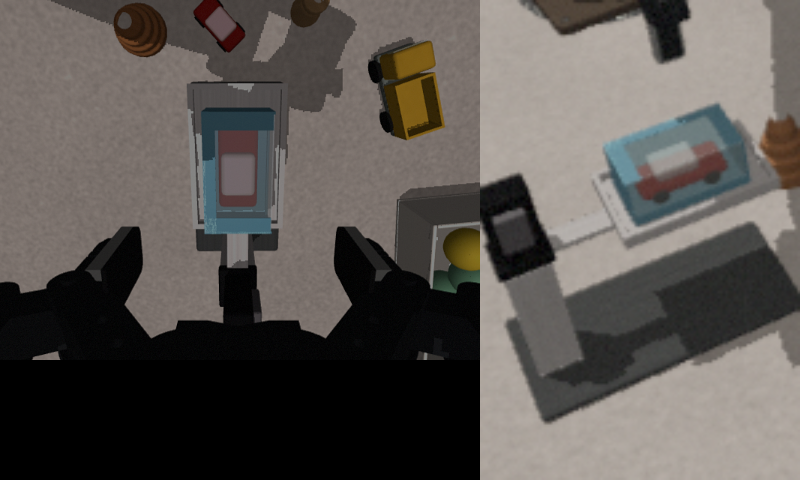

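The carton lies flat and centred in the tray. Next I move over the grip head while checking the carton's position numerically.

Emit:
apply_moves --moves '[[[-0.03,0,0,0.5,0.2,0.2,-1],[-0.035,0,0,0,0,0,-1],[-0.035,0,0,0,0,0,-1],[-0.025,0,0,0,0,0,-1],[-0.012,0,0,0,0,0,-1],[0,0,0,0,0,0,-1]]]'

```text
time: 10.7
eef_pos: [0.5307, -0.2754, 0.2765]
tcp_rot: [0.74, 0.672, -0.003, -0.013]
contact_force: [-0.7, 0.6, -0.2]
opening: 0.996
```

```bash
python3 - <<'E'
from h import *
P=np.array([at('w5',u*4/3,v*4/3,.19) for u,v in[(202,109),(275,109),(271,233),(204,233)]]);print(P.round(4),P.mean(0).round(4))
print('head top',[at('w5',u*4/3,v*4/3,.206).round(4) for u,v in[(219,265),(256,265)]])
plan([.537,-.277,.25],-5.2)
save('wrist','w6'); cv2.imwrite('pics/w6c.png',cv2.imread('pics/w6.png')[100:])
E
```

```text
[[ 0.5281 -0.0855  0.19  ]
 [ 0.5826 -0.0908  0.19  ]
 [ 0.5726 -0.1921  0.19  ]
 [ 0.5169 -0.1865  0.19  ]] [ 0.5501 -0.1387  0.19  ]
head top [array([ 0.5278, -0.2082,  0.206 ]), array([ 0.5575, -0.2112,  0.206 ])]
t 10.7 pos [ 0.5307 -0.2754  0.2765] jawyaw -5.52 tilt 1.5 open 0.996 F [-0.7  0.6 -0.2] q [-0.65  0.1   1.71 -0.    1.36 -0.55]
shift [-0.0013  0.007   0.0263] turn [-1.32 -0.7  -0.33]
```

View pics/w6c.png

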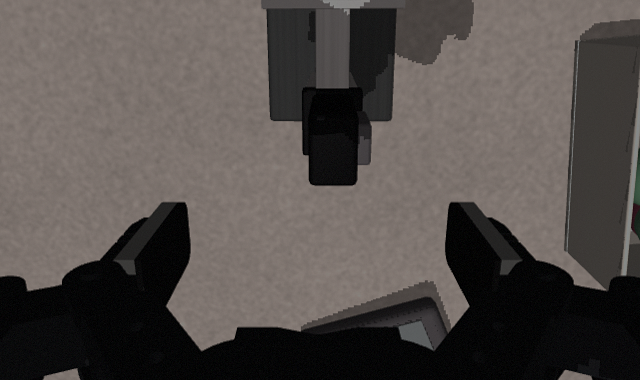

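```bash
python3 - <<'E'
from h import *
print([at('w6',u,v,.206).round(4).tolist() for u,v in[(309,284),(357,284),(309,221),(359,221)]])
c=np.array([.536,-.277]);a=np.radians(-5.2);x=np.array([np.cos(a),np.sin(a)]);y=np.array([-x[1],x[0]])
print([px('w6',[*(c+i*.013*x+j*.02*y),.206]).round(0).tolist() for i,j in((-1,-1),(1,-1),(1,1),(-1,1))])
E
```

```text
[[0.5226, -0.2927, 0.206], [0.5481, -0.295, 0.206], [0.5261, -0.2585, 0.206], [0.5516, -0.2608, 0.206]]
[[307.0, 289.0], [356.0, 290.0], [357.0, 216.0], [306.0, 216.0]]
```

Emit:
apply_moves --moves '[[[0.001,0.008,0.01,-1.3,-0.7,-0.3,-1],[0,0,0.02,0,0,0,-1],[0,0,0,0,0,0,-1]]]'

```text
time: 11.05
eef_pos: [0.539, -0.2702, 0.2441]
tcp_rot: [0.737, 0.675, 0.001, -0.002]
contact_force: [-0.2, -0.1, -1.7]
opening: 0.999
```

```bash
python3 -c "
from h import *
plan([.539,-.275,.156],-5.2)"
```

```text
t 11.05 pos [ 0.539  -0.2702  0.2441] jawyaw -5.02 tilt 0.19 open 0.999 F [-0.2 -0.1 -1.7] q [-0.63  0.12  1.75  0.    1.28 -0.55]
shift [-0.0051  0.0005  0.0881] turn [-0.09 -0.17  0.18]
```

Emit:
apply_moves --moves '[[[-0.005,0,0.02,0,0,0,-1],[0,0,0.02,0,0,0,-1],[0,0,0.018,0,0,0,-1],[0,0,0.015,0,0,0,-1],[0,0,0.01,0,0,0,-1],[0,0,0,0,0,0,-1]]]'

```text
time: 11.65
eef_pos: [0.5416, -0.2698, 0.1626]
tcp_rot: [0.735, 0.678, 0.002, 0.0]
contact_force: [0.8, -0.2, 0.1]
opening: 0.997
```

```bash
python3 -c "
from h import *
plan([.539,-.275,.156],-5.2)"
```

```text
t 11.65 pos [ 0.5416 -0.2698  0.1626] jawyaw -4.62 tilt 0.21 open 0.997 F [ 0.8 -0.2  0.1] q [-0.63  0.2   1.81  0.    1.13 -0.55]
shift [-0.0054 -0.0022  0.0066] turn [ 0.17 -0.13  0.58]
```

Emit:
apply_moves --moves '[[[-0.005,-0.002,0.005,0,0,0.5,-1],[0,0,0,0,0,0,-1],[0,0,0,0,0,0,-1]]]'

```text
time: 11.95
eef_pos: [0.5402, -0.2755, 0.1595]
tcp_rot: [0.738, 0.675, 0.002, 0.002]
contact_force: [0.5, -0.2, 0.4]
opening: 1.004
```

```bash
python3 -c "
from h import *
plan([.539,-.275,.156],-5.2)"
```

```text
t 11.95 pos [ 0.5402 -0.2755  0.1595] jawyaw -5.14 tilt 0.35 open 1.004 F [ 0.5 -0.2  0.4] q [-0.64  0.2   1.81  0.    1.12 -0.55]
shift [ 0.0004 -0.0013  0.0035] turn [ 0.34 -0.03  0.06]
```

Emit:
apply_moves --moves '[[[0,-0.001,0.002,0,0,0,0.2],[0,0,0,0,0,0,1],[0,0,0,0,0,0,1],[0,0,0,0,0,0,1],[0,0,0,0,0,0,1],[0,0,0,0,0,0,1],[0,0,0,0,0,0,1],[0,0,0,0,0,0,1],[0,0,0,0,0,0,1]]]' --force 50

```text
time: 12.85
eef_pos: [0.5371, -0.276, 0.1598]
tcp_rot: [0.739, 0.674, 0.0, 0.001]
contact_force: [-1.8, 1.0, 0.4]
opening: 0.3
```

```bash
python3 -c "
from h import *
plan([.539,-.275,.156],-5.2)"
```

```text
t 12.85 pos [ 0.5371 -0.276   0.1598] jawyaw -5.22 tilt 0.11 open 0.3 F [-1.8  1.   0.4] q [-0.64  0.2   1.82  0.    1.12 -0.55]
shift [0.0012 0.0018 0.0038] turn [ 0.1   0.02 -0.02]
```

Emit:
apply_moves --moves '[[[0,0,-0.004,0,0,0,1],[0,0,-0.006,0,0,0,1],[0,0,-0.006,0,0,0,1],[0,0,0,0,0,0,1]]]'

```text
time: 13.25
eef_pos: [0.5371, -0.276, 0.1733]
tcp_rot: [0.739, 0.674, 0.001, 0.001]
contact_force: [-1.0, 0.2, -2.9]
opening: 0.297
```

```bash
python3 -c "
from h import *
plan([.537,-.276,.250],-5.2)"
```

```text
t 13.25 pos [ 0.5371 -0.276   0.1733] jawyaw -5.22 tilt 0.1 open 0.297 F [-1.   0.2 -2.9] q [-0.64  0.18  1.81  0.    1.15 -0.55]
shift [-0.      0.     -0.0767] turn [ 0.1   0.01 -0.02]
```

It rises freely with little force, so I continue slowly.

Emit:
apply_moves --moves '[[[0,0,-0.007,0,0,0,1],[0,0,-0.009,0,0,0,1],[0,0,-0.009,0,0,0,1],[0,0,-0.009,0,0,0,1],[0,0,-0.009,0,0,0,1],[0,0,-0.009,0,0,0,1],[0,0,-0.007,0,0,0,1],[0,0,-0.005,0,0,0,1],[0,0,-0.003,0,0,0,1],[0,0,0,0,0,0,1]]]'

```text
time: 14.25
eef_pos: [0.5371, -0.276, 0.2464]
tcp_rot: [0.739, 0.674, 0.001, 0.002]
contact_force: [2.0, -1.8, -5.0]
opening: 0.294
```

```bash
python3 -c "
from h import *
plan([.537,-.276,.250],-5.2)"
```

```text
t 14.25 pos [ 0.5371 -0.276   0.2464] jawyaw -5.23 tilt 0.19 open 0.294 F [ 2.  -1.8 -5. ] q [-0.64  0.12  1.74  0.    1.28 -0.55]
shift [-0.     -0.0001 -0.0036] turn [ 0.18  0.06 -0.03]
```

Riser is at about 86.6 mm. I go on gently to the end stop with a slight upward push.

Emit:
apply_moves --moves '[[[0,0,-0.003,0,0,0,1],[0,0,-0.002,0,0,0,1],[0,0,-0.001,0,0,0,1],[0,0,0,0,0,0,1],[0,0,0,0,0,0,1]]]'

```text
time: 14.75
eef_pos: [0.5371, -0.276, 0.2499]
tcp_rot: [0.739, 0.674, 0.001, 0.001]
contact_force: [1.9, -2.0, -6.2]
opening: 0.296
```

```bash
python3 - <<'E'
from h import *
plan([.537,-.276,.250],-5.2)
save('scene','s7')
cv2.imwrite('pics/s7c.png',cv2.resize(cv2.imread('pics/s7.png')[170:370,120:380],(780,600),interpolation=cv2.INTER_CUBIC))
plan([.537,-.276,.250],-5.2)
E
```

```text
t 14.75 pos [ 0.5371 -0.276   0.2499] jawyaw -5.25 tilt 0.16 open 0.296 F [ 1.9 -2.  -6.2] q [-0.64  0.12  1.74  0.    1.28 -0.55]
shift [-0.     -0.0001 -0.0001] turn [ 0.16  0.   -0.05]
t 14.8 pos [ 0.5371 -0.276   0.2499] jawyaw -5.25 tilt 0.16 open 0.298 F [ 2.7 -1.8 -6.7] q [-0.64  0.12  1.74  0.    1.28 -0.55]
shift [-0.     -0.0001 -0.0001] turn [ 0.16  0.   -0.05]
```

View pics/s7c.png

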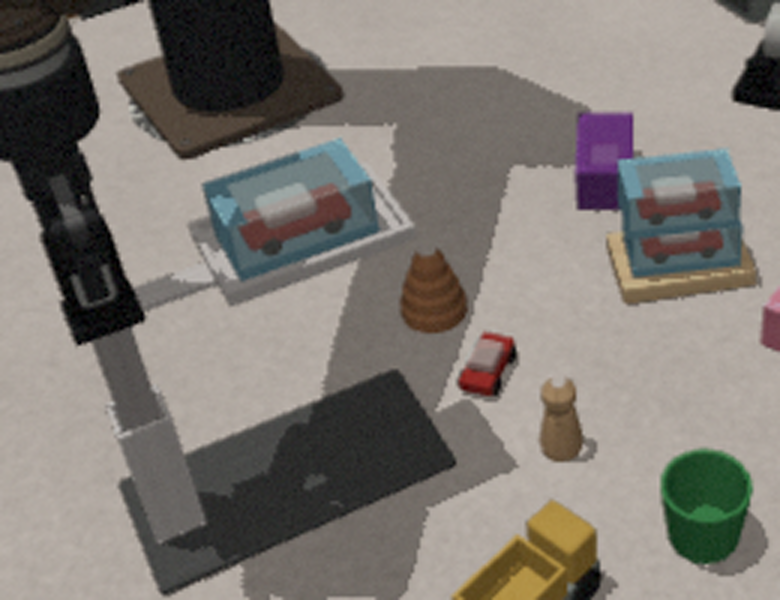

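The scene view shows the riser fully out of its sleeve, the carton flat in the tray, and the other cartons and bystanders in place. A small nudge will confirm the stop.

Emit:
apply_moves --moves '[[[0,0,-0.001,0,0,0,1],[0,0,0,0,0,0,1],[0,0,0,0,0,0,1],[0,0,0,0,0,0,1]]]'

```text
time: 15.2
eef_pos: [0.5371, -0.276, 0.2499]
tcp_rot: [0.739, 0.674, 0.001, 0.001]
contact_force: [3.5, -1.4, -7.5]
opening: 0.3
```

```bash
python3 - <<'E'
from h import *
plan([.537,-.276,.250],-5.2)
# carton top-face corners in s7 crop (x3, origin 120,170), at z=.28 if riser is up 90 mm
P=np.array([at('s7',120+u/3,170+v/3,.28) for u,v in[(203,183),(345,140),(380,180),(228,222)]]);print(P.round(3),P.mean(0).round(3),np.linalg.norm(np.roll(P,-1,0)-P,axis=1).round(3))
a=np.radians(-5.2);x=np.array([np.cos(a),np.sin(a)]);y=np.array([-x[1],x[0]])
for h in(.235,.28): print(h,[((px('s7',[*(np.array([.5495,-.138])+i*.028*x+j*.05*y),h])-[120,170])*3).round(0).tolist() for i,j in((-1,-1),(-1,1),(1,1),(1,-1))])
E
```

```text
t 15.2 pos [ 0.5371 -0.276   0.2499] jawyaw -5.24 tilt 0.16 open 0.3 F [ 3.5 -1.4 -7.5] q [-0.64  0.12  1.74  0.    1.28 -0.55]
shift [-0.     -0.0001 -0.0001] turn [ 0.16  0.   -0.04]
[[ 0.516 -0.184  0.28 ]
 [ 0.53  -0.084  0.28 ]
 [ 0.585 -0.086  0.28 ]
 [ 0.565 -0.187  0.28 ]] [ 0.549 -0.135  0.28 ] [0.101 0.056 0.103 0.049]
0.235 [[215.0, 236.0], [349.0, 189.0], [380.0, 231.0], [241.0, 282.0]]
0.28 [[202.0, 185.0], [340.0, 139.0], [371.0, 180.0], [228.0, 230.0]]
```

The stop is confirmed: a 1 mm nudge gave no motion. The image fits a carton top at z = 0.28, which is the riser at 90 mm. I hand in.

```bash
python3 -c "
from h import *
print(ctrl.sign_off())"
```

```text
the job is handed in; nothing more can be done
None
```

The top carton is in the display stand's tray, and the arm is holding the riser at its second stop with the button squeezed in. You can put in the locking pin. I handed the job in after 15.2 s of robot time; the sign-off gives no verdict.

**Carton:** it went down gently and was let go with the riser still down. Before the pull it lay within about 2 mm of the tray centre. After the pull it was still flat, within about 3 mm of the tray centre, with its top fitting z = 0.28 m (riser at about 90 mm).

**Riser:** the gripper rose 90.1 mm. A further 1 mm upward nudge produced no motion, so it is against the stop.

**Button:** I could not see or measure its travel directly. The riser slid freely past the first stop under a 50 N grip, which means it was pressed in. The gripper's opening read about 25.5 mm rather than the expected 28 mm. I put that down to the gripper's scale, since the 56 mm carton read about 55 mm.

**Everything else:** the last scene picture shows no sign that the two lower cartons or the bystanders in view moved. The tape dispenser was only partly in that picture, but the arm did not go near it.

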